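Load a chip cartridge into the clamp station and screw it down finger-tight

TASK

Load the chip cartridge with the blue grip tab into the clamp station: slide it nose first along the nest and under the bridge until it rests gently against the brass end stop. Then run the knurled thumbscrew down clockwise by feel until its foot has seated on the cartridge and the resistance has clearly risen, so that it is snug but not overtightened (the glass would crack), and let go. Leave the orange cartridge and everything else on the bench where it is.

Things in the scene. Friction and masses are not known exactly. Their poses are not given: they have to be found in the camera images.
- blue_chip: The cartridge to load: a flat glass chip in a steel frame, 76 (x) x 26 (y) x 6 (z) mm, about 90 g, lying flat on the bench, with an upright blue grip tab near one end. Origin: centre of the underside. +x points from the tab to the nose, the end that goes in first; z is up.
- blue_tab (a point): Middle of the blue cartridge's grip tab, 30 mm behind its origin (at x = -30 mm). The tab is 12 (x) x 20 (y) mm and stands on the plate, from 6 to 24 mm above the cartridge's underside. Pinch it across its 20 mm, fingertips 2 to 4 mm above the plate.
- orange_chip: The same kind of cartridge with an orange tab; not wanted, to be left alone.
- clamp_station: Clamp station, fixed: aluminium base plate 220 x 140 mm on rubber feet, on it a dark nest block 180 x 70 mm whose flat top, 32 mm above the bench, is the nest floor. Origin: on the bench, straight below nest_home. Its +x is the way the cartridge slides in (away from the robot). The block reaches from x = -125 to +55 mm.
- nest_mouth (a point): Middle of the mouth of the nest, on its floor, 51 mm on the -x side of nest_home. The floor before it is open and flat for 74 mm: set the cartridge down there, then slide it in. The mouth, 40 mm wide, narrows over 23 mm to a straight channel 28 mm wide between two rails 6 mm high, as high as the cartridge is thick.
- nest_home (a point): The point on the nest floor where the cartridge's origin lies when the cartridge is fully home (nose on the end stop); same axes as clamp_station, z up.
- end_stop: Brass end stop, 28 mm wide and 10 mm high, closing the far end of the channel; origin at the middle of its face, on the nest floor, 38 mm along +x from nest_home. The cartridge's nose rests on it when home. A few newtons are right; 15 N are too much for the glass.
- bridge_top (a point): Middle of the top of the aluminium bridge bar across the channel, 18 mm along +x from nest_home and 28 mm above the nest floor. The bar is 22 (x) x 68 (y) x 10 mm; its underside is 18 mm above the floor. The thumbscrew goes down through it.
- thumbscrew: Steel thumbscrew upright in the bridge, axis through bridge_top: knurled round head 24 mm wide, 16 mm tall; rubber foot 22 mm wide below the bar. Origin: on the axis, at the head's underside, 33 to 34 mm above the nest floor at the start. Clockwise from above drives it down 8 mm a turn, the head with it, and it stays where it is left. It drags evenly with 0.1 N m; a grip of 20 to 30 N holds it.
- screw_head (a point): Middle of the knurled head. The foot starts 1.5 to 4.3 mm above a loaded cartridge; a hidden nut sets it 23.7 to 25.7 mm below the head's underside, so contact must be felt: it comes after 1.2 to 3.4 rad. Then torque climbs 0.1 to 0.2 N m and clamping force about 50 N per rad. Snug is 0.4 to 0.8 rad past first touch (12 to 40 N, 0.04 to 0.12 N m over the drag); 45 N cracks the glass.
- bottle_a: White reagent bottle with a blue cap, 54 mm in diameter, 120 mm tall, standing to the right of the station; origin under its centre. Leave alone.
- bottle_b: Small clear jar with a blue cap, 48 mm in diameter, 90 mm tall; origin under its centre. Leave alone.
- mouse: Black computer mouse, 100 x 58 x 32 mm. Leave alone.
- usb_stick: Black USB stick, 54 x 18 x 8 mm. Leave alone.
- hex_driver: Screwdriver with a red handle, 150 mm long, lying on the bench. Leave alone.

How it is judged:
On the way, in this order (a step that is already met when the one before it is completed fails the run):
1. the blue cartridge is home in the nest, nose on the end stop (horizontal distance between blue_chip and nest_home below 0.0025 m and z of blue_chip in the frame of nest_home below 0.002 m and angle between the x axis of blue_chip and the x axis of nest_home, either way round below 0.06 rad), for 0.2 s.
2. the thumbscrew's foot presses on the cartridge with over 10 N (contact force between thumbscrew and blue_chip above 10 N), for 0.2 s.
At the end, for the whole second after the job is handed in: the blue cartridge lies flat and straight in the nest within 2.5 mm of home, the thumbscrew's foot holds it down with more than 10 N, and the screw and cartridge are at rest and released (all of step 1 and z of blue_chip in the frame of nest_home above -0.002 m and contact force between thumbscrew and blue_chip above 10 N and linear speed of blue_chip below 0.01 m/s and angular speed of thumbscrew below 0.05 rad/s); the robot touches nothing.
It fails at once if the thumbscrew is overtightened: more than 45 N on the cartridge (contact force between thumbscrew and blue_chip above 45 N).
It fails at once if the cartridge is rammed into the end stop with more than 15 N (contact force between blue_chip and end_stop above 15 N).
It fails at once if the orange cartridge or another bystander is moved by more than 20 mm (distance of any of orange_chip, bottle_a, bottle_b, mouse, usb_stick, hex_driver from where it was at the start of the episode above 0.02 m).
It also fails if it takes over 72 s, if anything falls off the work surface, if the arm or the gripper's body presses on something with over 40 N, if the wrist force passes 120 N, or if a joint passes its speed limit or range.

ROBOT

A 7-joint arm with a two-finger parallel gripper is mounted at the origin on the work surface. World frame = base frame: x ahead of the robot, y to its left, z up, the work surface at z = 0. Lengths are in m, angles in rad, forces in N, time in s.
With the tool pointing down it reaches from about 0.35 to 0.9 m from the base axis. Payload 8.1 kg.
Tool frame: the origin (TCP) lies on the front face of the gripper's body, between the roots of the fingers; the fingertips stand 66 mm ahead of it and the grasp point (between the pads) lies 47 mm ahead of it; z points along the fingers, y is the line along which they close (so a half turn about z gives the same grasp; the last joint's range is limited). The gripper opens to 92 mm and grips with 3 to 60 N. Pads are 19 mm wide; open, the fingers measure 130 mm over their backs; the gripper's body (75 mm by 190 mm) begins 47 mm behind the grasp point.
Start: joints at [-1.386, 0.434, 0.025, 1.573, -0.012, 1.134, -0.075], TCP at [0.177, 0.599, 0.292] pointing down, gripper open.
Joint ranges: [-2.62, 2.62], [-0.44, 2.09], [-1.27, 1.32], [0.08, 2.57], [-1.32, 4.46], [0.12, 2], [-2.74, 2.74]. Speed limits (rad/s): [2.22, 2.22, 3.01, 3.01, 3.14, 3.14, 3.14].

INTERFACE

Orientations are given as a unit quaternion [x, y, z, w].
In Python, from cell import sensors, vision, order, nets gives the robot as it stands.
- The arm moves only by the shell command python3 -m crank 'ROWS' [OPENING] [FORCE]. ROWS is JSON, a list of rows, each an object with "offset": the shift along the tool's x, y, z in units of 40 mm (1.0 is 40 mm), a list of three; "yaw": the turn about the tool's z in units of 5 degrees (1.0 is 5 degrees). A call has 1 to 10 rows; each row is the pose to reach, as a shift and turn from the pose commanded when the call began, along the tool's axes at that moment; what a row does not reach only later rows make up. A row lasts 1/12 s, in which the tool goes at most 41.7 mm and 7.16 degrees, less where a joint would pass 70% of its speed; a pose out of reach is approached as far as the arm can. A call with a gripper value outside its range is refused whole. OPENING is the opening, from 0 (shut) to 1 (fully open), set as the call begins (- or left out, the last holds). The fingers move at their own pace and stop on an object; FORCE is the grip in N (left out, the last holds). Time passes only in rows, so rows that repeat a pose let the fingers close. It gives the time, the measured TCP pose, the force, the opening and the grip force at its end, in the units of the state.
- sensors.read_state(): the state, without advancing time (a new reading comes with each control period).
- vision.camera(name): name is "scene" or "top" or "wrist"; returns a dict with "img" (480x640x3 uint8, blue, green, red), "mtx" (3x3 intrinsics, pixels), "rvec" (rotation vector, rad) and "tvec" (3), from world to camera coordinates, as OpenCV has them; the wrist camera has in their place "tool_from_camera" (4x4, takes a point from camera to tool coordinates, whose origin is the TCP and whose axes are the flange's). Camera axes: x right, y down, z forward; pixel columns grow to the right and rows downward; lengths in m; the calibration is good to about 2 mm. The wrist camera is an equidistant fisheye: a pixel r from the principal point sees the ray r / f radians off the axis. A picture is of the moment at which its call begins: read the wrist's pose just before it. There is no depth.
- order.hand_in(): hands the job in; it is judged then, once.
Trained networks look in a picture, given as the dict that the camera call returned (one of the last four; its "shot" number tells which), for a name from the list of things; names that differ only in an ending like _2 or _b are one class to them, and where a whole thing is asked for, a point or a joint stands for the part that bears it (a point fixed in the world has none). Each returns a list of dicts, best first, with "score" (0 to 1); they miss things now and then, are a little off and sometimes report something else, mostly with a low value. They report only what shows in the picture. A call takes as long as a camera call.
- nets.masks_of(target, picture): "region" (480x640 bool, what is visible of it) and "extent" ([left, top, width, height] in pixels, round what is visible of it).
The state is a dict: "time_s": time; "qpos": joint angles; "joint_velocities": joint speeds; "tau": joint torques, N m; "position": TCP position; "eef_rot": TCP orientation; "wrist_force": force on the tool from outside, world axes, zero at the start; "torque": the same for the moment, N m; "opening": finger opening in m; "finger_force": force on a finger pad.
Only numpy, scipy, OpenCV 4.12 (cv2) and the standard library are available. Lean on these libraries where they do the work, as an engineer would, in place of code of your own. Each camera call takes 0.05 s, during which the arm holds its last target. There are 200 camera calls.

## Working session

There is one attempt and no reset: what is moved stays moved. The work goes in short steps, Python scripts to look and compute and a shell command to move; the robot and the scene stay as the last step left them, time stands still between calls to the robot, and variables do not carry over. Pictures are saved under pics/ and viewed, at most 10 in all, crops included, and the job is handed in when it is done.

```bash
ls; mkdir -p pics
cat > h.py <<'E'
import numpy as np, cv2
from scipy.spatial.transform import Rotation as R
from cell import sensors, vision, order, nets
def ray(p,uv):
    """world origin and direction of pixels (fixed cameras)"""
    Rm=cv2.Rodrigues(np.array(p["rvec"],float))[0]; t=np.array(p["tvec"],float).ravel()
    uv=np.atleast_2d(uv).astype(float)
    d=np.c_[uv,np.ones(len(uv))]@np.linalg.inv(np.array(p["mtx"])).T@Rm
    return -Rm.T@t, d
def onz(p,uv,z):
    o,d=ray(p,uv); return o+d*((z-o[2])/d[:,2])[:,None]
def proj(p,X):
    return cv2.projectPoints(np.atleast_2d(X).astype(float),np.array(p["rvec"],float),np.array(p["tvec"],float),np.array(p["mtx"],float),None)[0][:,0]
E
python3 - <<'E'
from h import *
s=sensors.read_state(); print({k:np.round(v,3).tolist() for k,v in s.items()})
for c in ("top","scene"):
    p=vision.camera(c); cv2.imwrite(f"pics/{c}0.png",p["img"]); print(c,np.round(p["mtx"],1).tolist(),(ray(p,[320,240])[0]).round(3))
    for n in ("blue_chip","blue_tab","orange_chip","clamp_station","thumbscrew","end_stop","bottle_a"):
        for d in nets.masks_of(n,p)[:2]:
            m=d["region"]; ys,xs=np.nonzero(m); print(n,round(d["score"],2),d["extent"],m.sum(),xs.mean().round(1),ys.mean().round(1))
E
```

```text
pics
{'time_s': 0.0, 'qpos': [-1.386, 0.435, 0.025, 1.574, -0.012, 1.134, -0.075], 'joint_velocities': [0.001, -0.003, 0.001, 0.001, 0.001, -0.001, 0.002], 'tau': [-0.001, -66.787, 0.985, -31.444, -0.06, 0.044, 0.0], 'position': [0.177, 0.599, 0.291], 'eef_rot': [0.143, 0.99, -0.001, -0.0], 'wrist_force': [-0.905, -0.247, -0.702], 'torque': [-0.014, 0.005, 0.018], 'finger_force': 0.0, 'opening': 0.092}
top [[556.0, 0.0, 324.8], [0.0, 556.0, 238.7], [0.0, 0.0, 1.0]] [0.401 0.011 1.401]
blue_chip 0.77 [255.2, 235.9, 17.3, 31.7] 322 264.5 252.6
blue_tab 0.69 [252.4, 238.5, 23.1, 25.5] 285 264.6 252.0
blue_tab 0.53 [402.1, 209.7, 11.2, 9.6] 80 408.5 213.7
orange_chip 0.68 [209.6, 242.1, 13.6, 30.3] 364 216.1 258.6
clamp_station 0.95 [371.7, 193.7, 61.3, 94.3] 4888 402.5 238.7
end_stop 0.53 [401.0, 205.1, 11.7, 5.4] 57 406.8 205.6
bottle_a 0.94 [472.4, 286.7, 29.0, 25.5] 542 486.0 297.8
bottle_a 0.75 [481.7, 236.2, 25.9, 20.8] 482 494.7 247.7
scene [[512.2, 0.0, 306.6], [0.0, 512.2, 238.6], [0.0, 0.0, 1.0]] [1.424 0.176 0.666]
blue_chip 0.63 [367.7, 250.4, 23.5, 26.2] 343 378.7 264.5
blue_tab 0.8 [363.4, 250.8, 27.3, 26.9] 360 378.4 264.4
orange_chip 0.91 [422.5, 249.8, 23.4, 29.0] 402 434.5 265.9
clamp_station 0.88 [170.0, 221.9, 94.2, 74.0] 3894 217.7 259.2
clamp_station 0.56 [152.9, 172.7, 24.2, 51.2] 946 161.6 202.1
thumbscrew 0.48 [199.6, 241.0, 15.2, 22.3] 174 206.6 248.8
thumbscrew 0.25 [366.3, 251.8, 26.8, 26.5] 332 378.5 264.6
end_stop 0.58 [192.2, 263.5, 18.0, 7.1] 81 201.9 268.0
bottle_a 0.84 [113.3, 206.6, 28.6, 41.2] 884 129.8 229.6
bottle_a 0.8 [152.3, 172.5, 22.5, 53.3] 919 161.5 202.3
```

View pics/top0.png

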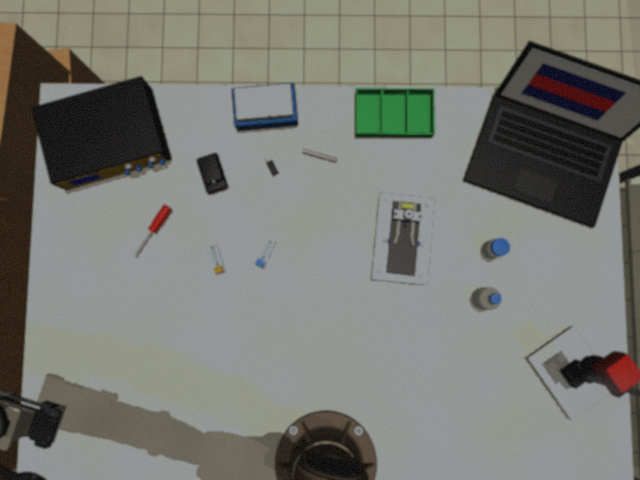

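View pics/scene0.png

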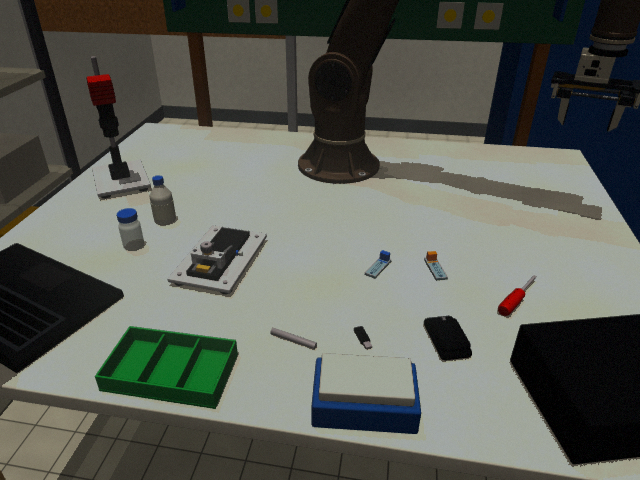

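The top view shows the blue cartridge at about (265,252), tab (260,264) and nose (271,241). The orange one is at (217,259). The station centre is (403,239), with its screw near (407,213) and the brass stop near (407,205), away from the robot. The scene view agrees: blue tab (384,256), station (218,259).

```bash
cat >> h.py <<'E'
def tool(s=None):
    s=s or sensors.read_state(); return np.array(s["position"]),R.from_quat(s["eef_rot"])
def goto(tcp,ydir=None):
    """offset (tool axes, 40mm units) and yaw (5deg units) to put TCP at tcp with tool y along world angle ydir"""
    p,r=tool(); off=r.inv().apply(np.array(tcp)-p)/.04; M=r.as_matrix()
    yw=0
    if ydir is not None:
        d=r.inv().apply([np.cos(ydir),np.sin(ydir),0]); a=np.degrees(np.arctan2(-d[0],d[1]))
        a=(a+90)%180-90; yw=a/5
    return off.round(3),round(yw,3)
E
python3 - <<'E'
from h import *
p=vision.camera("top"); im=p["img"]
p0,r=tool(); print(r.as_matrix().round(3).tolist())
hsv=cv2.cvtColor(im,cv2.COLOR_BGR2HSV)
m=cv2.inRange(hsv,(95,90,60),(125,255,255)); m[:, :245]=0; m[:,285:]=0; m[:230]=0;m[280:]=0
ys,xs=np.nonzero(m); print("tab px",xs.mean(),ys.mean(),len(xs), onz(p,[xs.mean(),ys.mean()],.02))
print("nose",onz(p,[271.5,241],.006))
d=nets.masks_of("blue_chip",p)[0]["region"]; ys,xs=np.nonzero(d)
w=onz(p,np.c_[xs,ys],.006); c=w.mean(0); v=np.linalg.svd(w[:,:2]-c[:2])[2][0]; print("chip",c,np.degrees(np.arctan2(v[1],v[0])))
d=nets.masks_of("clamp_station",p)[0]["region"].astype(np.uint8)
b=cv2.minAreaRect(cv2.findContours(d,0,2)[0][0]); print("station",b,onz(p,cv2.boxPoints(b),.01).round(3).tolist(),onz(p,b[0],.01))
print("screw",onz(p,[407,213],.08))
E
```

```text
[[-0.959, 0.284, 0.0], [0.284, 0.959, 0.0], [-0.0, 0.0, -1.0]]
tab px 259.5853658536585 262.3658536585366 41 [[0.48459734 0.1689734  0.02      ]]
nose [[0.53954759 0.14156438 0.006     ]]
chip [0.51146277 0.15802464 0.006     ] 156.8399039498164
station ((402.5346984863281, 238.15347290039062), (57.01563262939453, 87.56327056884766), 5.710593223571777) [[0.446, -0.106, 0.01], [0.667, -0.128, 0.01], [0.653, -0.272, 0.01], [0.433, -0.247, 0.01]] [[ 0.54866216 -0.18836194  0.01      ]]
screw [[ 0.60206828 -0.18951524  0.08      ]]
```

Run:
```python
from h import *
print(np.round(vision.camera("wrist")["tool_from_camera"],3).tolist())
print(goto([.47,.165,.20],np.radians(64)))
```

```text
[[0.0, -0.964, -0.265, 0.07], [1.0, 0.0, 0.0, 0.0], [-0.0, -0.265, 0.964, -0.094], [0.0, 0.0, 0.0, 1.0]]
(array([-10.096,  -8.335,   2.306]), np.float64(1.902))
```

```bash
python3 -m crank '[{"offset":[-10.1,-8.3,2.3],"yaw":1.9},{"offset":[-10.1,-8.3,2.3],"yaw":1.9},{"offset":[-10.1,-8.3,2.3],"yaw":1.9},{"offset":[-10.1,-8.3,2.3],"yaw":1.9},{"offset":[-10.1,-8.3,2.3],"yaw":1.9},{"offset":[-10.1,-8.3,2.3],"yaw":1.9},{"offset":[-10.1,-8.3,2.3],"yaw":1.9},{"offset":[-10.1,-8.3,2.3],"yaw":1.9},{"offset":[-10.1,-8.3,2.3],"yaw":1.9},{"offset":[-10.1,-8.3,2.3],"yaw":1.9}]' 1; python3 -c "
from h import *
print(goto([.47,.165,.20],np.radians(64)))"
```

```text
time_s: 1.83
position: [0.4083, 0.2578, 0.2201]
eef_rot: [0.225, 0.974, 0.0, 0.0]
wrist_force: [0.4, 0.1, 0.6]
opening: 0.092
finger_force: 0.0
(array([-2.403, -1.409,  0.501]), np.float64(0.004))
```

```bash
python3 -m crank '[{"offset":[-2.4,-1.4,0.5]},{"offset":[-2.4,-1.4,0.5]},{"offset":[-2.4,-1.4,0.5]},{"offset":[-2.4,-1.4,0.5]},{"offset":[-2.4,-1.4,0.5]},{"offset":[-2.4,-1.4,0.5]}]'
cat >> h.py <<'E'
class W:
    def __init__(s):
        s.p,s.r=tool(); s.pic=vision.camera("wrist"); s.T=np.array(s.pic["tool_from_camera"]); s.K=np.array(s.pic["mtx"])
    def onz(s,uv,z):
        q=(np.atleast_2d(uv)-s.K[:2,2])/[s.K[0,0],s.K[1,1]]; th=np.linalg.norm(q,axis=1,keepdims=True)+1e-12
        d=np.c_[np.sin(th)*q/th,np.cos(th)]; d=s.r.apply(d@s.T[:3,:3].T); o=s.p+s.r.apply(s.T[:3,3])
        return o+d*((z-o[2])/d[:,2])[:,None]
    def proj(s,X):
        c=(s.r.inv().apply(np.atleast_2d(X)-s.p)-s.T[:3,3])@s.T[:3,:3]
        n=np.linalg.norm(c[:,:2],axis=1,keepdims=True)+1e-12; th=np.arctan2(n,c[:,2:])
        return c[:,:2]/n*th*[s.K[0,0],s.K[1,1]]+s.K[:2,2]
E
python3 - <<'E'
from h import *
w=W(); cv2.imwrite("pics/w1.png",w.pic["img"]); print(w.p,w.K)
for n,z in (("blue_tab",.024),("blue_chip",.006)):
    for d in nets.masks_of(n,w.pic)[:2]:
        b=cv2.minAreaRect(max(cv2.findContours(d["region"].astype(np.uint8),0,2)[0],key=cv2.contourArea))
        print(n,d["score"],b,w.onz(cv2.boxPoints(b),z).round(4).tolist())
E
```

```text
[0.4082775  0.25777179 0.22007254] [[371.64829954   0.         313.46294877]
 [  0.         371.64829954 241.34212376]
 [  0.           0.           1.        ]]
blue_tab 0.56 ((265.8622131347656, 366.63983154296875), (37.2313346862793, 26.372194290161133), 85.76361083984375) [[0.4839, 0.158, 0.024], [0.4921, 0.1813, 0.024], [0.531, 0.1631, 0.024], [0.5227, 0.1383, 0.024]]
blue_chip 0.81 ((265.9549255371094, 366.00408935546875), (38.56822204589844, 27.794469833374023), 84.80557250976562) [[0.4912, 0.1496, 0.006], [0.4998, 0.1758, 0.006], [0.5427, 0.1566, 0.006], [0.534, 0.1286, 0.006]]invalid input at $[0]: expected keys offset, yaw
```

View pics/w1.png

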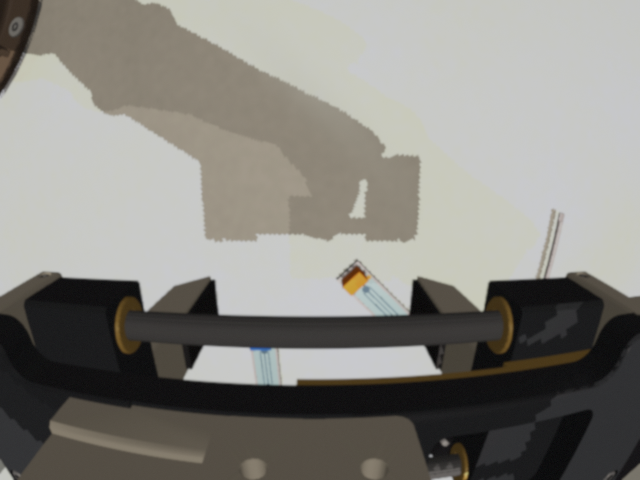

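The picture shows the blue tab at (262,350), partly hidden behind the gripper's bar (row 330). The orange tab is at (355,275). The clear view lies above row 310, so the tool must go further ahead (-x tool).

Run:
```python
from h import *
w=W(); w.p[2]=.2; g=w.onz([313,200],.01)[0]; off=w.p-g; print(off)
t=np.array([.512,.156,.01])+off; t[2]=.2; print(t,goto(t,np.radians(64)))
```

```text
[ 0.02295449 -0.01104999  0.19      ]
[0.53495449 0.14495001 0.2       ] (array([-4.099, -1.147,  0.502]), np.float64(-0.037))
```

```bash
python3 -m crank '[{"offset":[-4.1,-1.1,0.5],"yaw":0},{"offset":[-4.1,-1.1,0.5],"yaw":0},{"offset":[-4.1,-1.1,0.5],"yaw":0},{"offset":[-4.1,-1.1,0.5],"yaw":0},{"offset":[-4.1,-1.1,0.5],"yaw":0},{"offset":[-4.1,-1.1,0.5],"yaw":0},{"offset":[-4.1,-1.1,0.5],"yaw":0}]'
python3 - <<'E'
from h import *
w=W(); cv2.imwrite("pics/w2.png",w.pic["img"]); print(w.p)
for n,z in (("blue_tab",.024),("blue_chip",.006)):
    for d in nets.masks_of(n,w.pic)[:2]:
        b=cv2.minAreaRect(max(cv2.findContours(d["region"].astype(np.uint8),0,2)[0],key=cv2.contourArea))
        print(n,d["score"],b,w.onz(cv2.boxPoints(b),z).round(4).tolist())
E
```

```text
time_s: 2.62
position: [0.5349, 0.1499, 0.1999]
eef_rot: [0.224, 0.975, 0.0, -0.0]
wrist_force: [-0.1, 0.9, -0.9]
opening: 0.092
finger_force: 0.0
[0.53492723 0.14987985 0.19988613]
blue_tab 0.8 ((305.29937744140625, 199.38217163085938), (96.5812759399414, 34.692161560058594), 87.95458984375) [[0.4693, 0.1602, 0.024], [0.4795, 0.1831, 0.024], [0.5458, 0.1541, 0.024], [0.5352, 0.1301, 0.024]]
blue_tab 0.72 ((18.84714698791504, 280.3808288574219), (6.550323963165283, 46.284156799316406), 59.74356460571289) [[0.4383, -0.1784, 0.024], [0.4449, -0.0991, 0.024], [0.4512, -0.0988, 0.024], [0.4455, -0.1781, 0.024]]
blue_chip 0.6 ((305.8921203613281, 199.36444091796875), (96.42536163330078, 34.52458953857422), 87.31622314453125) [[0.4694, 0.1589, 0.006], [0.4799, 0.1832, 0.006], [0.5508, 0.1532, 0.006], [0.5399, 0.1275, 0.006]]
```

View pics/w2.png

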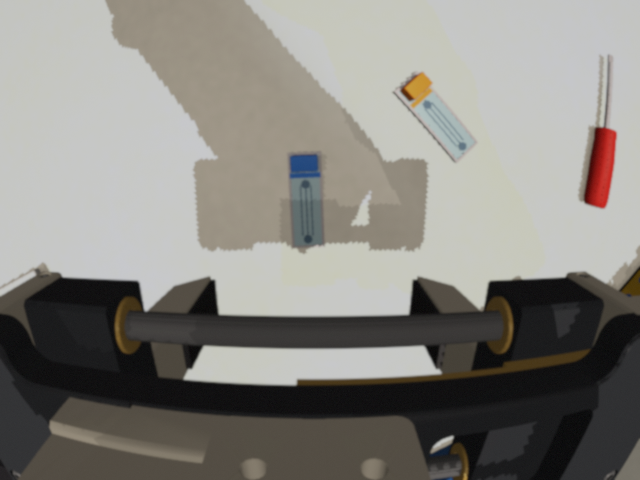

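The blue cartridge spans (290–323, 152–247), with the tab at (305,165). It measures 77 × 26.5 mm, which matches the given size. Orange, at (435,115), is well clear.

Run:
```python
from h import *
w=W(); hsv=cv2.cvtColor(w.pic["img"],cv2.COLOR_BGR2HSV)
m=cv2.inRange(hsv,(100,130,40),(125,255,255)); m[:140]=0;m[180:]=0;m[:,:280]=0;m[:,335:]=0
ys,xs=np.nonzero(m); print("tab",len(xs),w.onz([xs.mean(),ys.mean()],.022), "orange",w.onz([[418,88],[462,160]],.02))
d=nets.masks_of("blue_chip",w.pic)[0]["region"]
b=cv2.minAreaRect(max(cv2.findContours(d.astype(np.uint8),0,2)[0],key=cv2.contourArea))
q=w.onz(cv2.boxPoints(b),.006)[:,:2]; c=q.mean(0)
e=[q[(i+1)%4]-q[i] for i in range(4)]; e.sort(key=np.linalg.norm); v=e[-1]; v=v*np.sign(v[0]); u=e[0]
a=np.arctan2(v[1],v[0]); print(c,np.degrees(a),np.linalg.norm(e,axis=1))
t=c-.03*np.array([np.cos(a),np.sin(a)]); print(t)
print(goto([*t,.13],a+np.pi/2)); print(goto([*t,.075],a+np.pi/2))
```

```text
tab 504 [[0.48426263 0.16713023 0.022     ]] orange [[0.46601582 0.27028548 0.02      ]
 [0.52998646 0.28059594 0.02      ]]
[0.51000611 0.15578375] -24.466521036110993 [0.02707272 0.02850016 0.07843666 0.07859085]
[0.48270001 0.16820859]
(array([ 1.371, -0.153,  1.758]), np.float64(-0.273))
(array([ 1.371, -0.154,  3.133]), np.float64(-0.273))
```

```bash
python3 -m crank '[{"offset":[0.7,-0.1,0.9],"yaw":-0.27},{"offset":[1.36,-0.15,1.8],"yaw":-0.27},{"offset":[1.36,-0.15,2.4],"yaw":-0.27},{"offset":[1.36,-0.15,2.8],"yaw":-0.27},{"offset":[1.36,-0.15,3.1],"yaw":-0.27},{"offset":[1.36,-0.15,3.12],"yaw":-0.27},{"offset":[1.36,-0.15,3.12],"yaw":-0.27},{"offset":[1.36,-0.15,3.12],"yaw":-0.27}]' 0.55 20; python3 -m crank '[{"offset":[0,0,0],"yaw":0},{"offset":[0,0,0],"yaw":0},{"offset":[0,0,0],"yaw":0},{"offset":[0,0,0],"yaw":0},{"offset":[0,0,0],"yaw":0},{"offset":[0,0,0],"yaw":0},{"offset":[0,0,0],"yaw":0}]' 0 20
```

```text
time_s: 3.53
position: [0.4844, 0.167, 0.076]
eef_rot: [0.213, 0.977, 0.0, 0.0]
wrist_force: [0.0, 0.0, -0.3]
opening: 0.051
finger_force: 0.0
time_s: 4.12
position: [0.4842, 0.1665, 0.0755]
eef_rot: [0.213, 0.977, 0.0, 0.0]
wrist_force: [-1.1, -0.1, 3.8]
opening: 0.0198
finger_force: 20.0
```

```bash
python3 -m crank '[{"offset":[0,0,-0.5],"yaw":0},{"offset":[0,0,-1.2],"yaw":0},{"offset":[0,0,-2],"yaw":0},{"offset":[0,0,-2.8],"yaw":0},{"offset":[0,0,-3.6],"yaw":0},{"offset":[0,0,-4.3],"yaw":0},{"offset":[0,0,-4.3],"yaw":0}]' - 25; python3 -c "
from h import *
print(goto([.61,-.19,.25],np.radians(84.3)))"
```

```text
time_s: 4.7
position: [0.4863, 0.1672, 0.2524]
eef_rot: [0.214, 0.977, 0.003, 0.003]
wrist_force: [1.1, 0.4, -1.0]
opening: 0.0197
finger_force: 25.0
(array([-6.537, -6.824,  0.049]), np.float64(-3.793))
```

```bash
python3 -m crank '[{"offset":[-0.4,-0.4,0],"yaw":-0.3},{"offset":[-1,-1.1,0],"yaw":-0.8},{"offset":[-1.7,-1.8,0],"yaw":-1.3},{"offset":[-2.3,-2.4,0],"yaw":-1.6},{"offset":[-2.9,-3,0],"yaw":-2},{"offset":[-3.5,-3.6,0],"yaw":-2.4},{"offset":[-4.1,-4.2,0],"yaw":-2.8},{"offset":[-4.7,-4.9,0],"yaw":-3.2},{"offset":[-5.3,-5.5,0],"yaw":-3.6},{"offset":[-5.9,-6.1,0],"yaw":-3.8}]'; python3 -c "
from h import *
print(goto([.61,-.19,.25],np.radians(84.3)))"
```

```text
time_s: 5.53
position: [0.5967, -0.1556, 0.2465]
eef_rot: [0.048, 0.999, 0.0, -0.0]
wrist_force: [1.3, 0.0, -0.1]
opening: 0.0199
finger_force: 25.0
(array([-0.414, -0.824, -0.089]), np.float64(0.03))
```

```bash
python3 -m crank '[{"offset":[-0.4,-0.8,0],"yaw":0},{"offset":[-0.4,-0.8,0],"yaw":0},{"offset":[-0.4,-0.8,0],"yaw":0},{"offset":[-0.4,-0.8,0],"yaw":0}]'
python3 - <<'E'
from h import *
w=W(); cv2.imwrite("pics/w3.png",w.pic["img"]); print(w.p,w.r.as_quat())
for n in ("clamp_station","thumbscrew","end_stop","blue_chip"):
    for d in nets.masks_of(n,w.pic)[:2]:
        b=cv2.minAreaRect(max(cv2.findContours(d["region"].astype(np.uint8),0,2)[0],key=cv2.contourArea)); print(n,d["score"],np.round(b[0],1),np.round(b[1],1),b[2])
E
```

```text
time_s: 5.87
position: [0.6092, -0.1866, 0.2463]
eef_rot: [0.049, 0.999, 0.0, -0.001]
wrist_force: [-0.8, 0.5, -1.6]
opening: 0.0196
finger_force: 25.0
[ 0.6091672  -0.18660675  0.24625849] [ 4.93614025e-02  9.98780604e-01  4.29152573e-04 -7.56867747e-04]
clamp_station 0.65 [302.  152.5] [245. 162.] 90.0
thumbscrew 0.96 [300.2 228.8] [35.4 36.1] 45.0
end_stop 0.91 [301.5 249. ] [16. 31.] 90.0
end_stop 0.27 [302.5 152. ] [244. 163.] 90.0
blue_chip 0.57 [314.  292.5] [45. 54.] 90.0
```

View pics/w3.png

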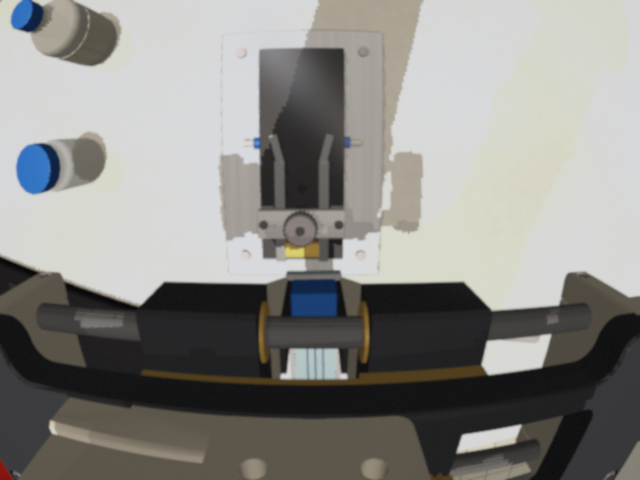

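Station seen end-on: nest block left and right edges at columns 262 and 343, tail edge at row 48, and mouth posts at (278,140) and (326,140). The screw head is at (300,229) and the brass stop at (302,250). The held cartridge's tab is at (314,298). Now I fit the pose.

Run:
```python
from h import *
w=W(); g=cv2.GaussianBlur(cv2.cvtColor(w.pic["img"],cv2.COLOR_BGR2GRAY),(3,3),0).astype(float); gx=np.gradient(g,axis=1); gy=np.gradient(g,axis=0)
def sub(a,i0):  # subpixel extremum
    i=int(np.argmax(a)); 
    o=0 if i in(0,len(a)-1) else .5*(a[i-1]-a[i+1])/(a[i-1]-2*a[i]+a[i+1]); return i0+i+o
rows=np.r_[60:128:3,165:200:3]; L=[(sub(-gx[r,252:272],252),r) for r in rows]; Rr=[(sub(gx[r,333:353],333),r) for r in rows]
T=[(c,sub(-gy[40:58,c],40)) for c in range(270,338,3)]
z=.032; P=[w.onz(np.array(q),z) for q in (L,Rr,T)]
def line(q,vert):
    q=q[:,:2]
    for _ in range(3):
        k=np.polyfit(q[:,0],q[:,1],1) if vert else np.polyfit(q[:,1],q[:,0],1)
        e=(q[:,1]-np.polyval(k,q[:,0])) if vert else (q[:,0]-np.polyval(k,q[:,1])); q=q[abs(e)<2*e.std()+2e-4]
    return k,e.std(),len(q)
l,r,t=line(P[0],1),line(P[1],1),line(P[2],0); print(l,r,t)
print("yaw L,R,T deg",np.degrees([np.arctan(l[0][0]),np.arctan(r[0][0]),-np.arctan(t[0][0])]))
yaw=np.mean([np.arctan(l[0][0]),np.arctan(r[0][0])]); ux=np.array([np.cos(yaw),np.sin(yaw)]); uy=np.array([-ux[1],ux[0]])
yl=np.array([0,l[0][1]])@uy; yr=np.array([0,r[0][1]])@uy; print("width",yr-yl)
xm=P[2][:,:2]@ux; xt=np.median(xm); yc=(yl+yr)/2
home=ux*(xt+.125)+uy*yc; print("home",home,"yaw",np.degrees(yaw)); 
for n,uvz in {"screw":([300.4,229],.0815),"stopface":([302,243],.042)}.items():
    q=w.onz(*uvz)[0][:2]-home; print(n,q@ux,q@uy)
d=nets.masks_of("thumbscrew",w.pic)[0]["region"]; ys,xs=np.nonzero(d); q=w.onz([xs.mean(),ys.mean()],.0815)[0][:2]-home; print("screw net",q@ux,q@uy,xs.mean(),ys.mean())
# bridge side edges
h2=w.proj([[*(home+ux*x+uy*y),zz] for x,y,zz in ((-125e-3,-.035,.032),(-.125,.035,.032),(-.051,-.02,.032),(-.051,.02,.032),(.018,0,.0815),(.018,-.034,.06),(.018,.034,.06),(.038,0,.042))]); print(h2.round(1).tolist())
# held chip: blue tab mid
hsv=cv2.cvtColor(w.pic["img"],cv2.COLOR_BGR2HSV); m=cv2.inRange(hsv,(100,130,40),(125,255,255)); m[:270]=0;m[345:]=0;m[:,:285]=0;m[:,345:]=0
b=cv2.boundingRect(m); print("tab",b)
```

```text
(array([-0.09502783, -0.17324971]), np.float64(9.062421656869157e-05), 35) (array([-0.09883596, -0.10121619]), np.float64(0.00012267529685936203), 35) (array([0.10134305, 0.47659138]), np.float64(4.744986129116497e-05), 23)
yaw L,R,T deg [-5.42839282 -5.64455134 -5.78677193]
width 0.0716974824474647
home [ 0.58259131 -0.19370443] yaw -5.5364720808929375
screw 0.017808842675300557 0.001230764995005467
stopface 0.0392938799948776 0.001068882565895579
screw net 0.01631441816666156 0.00021704762724110638 298.97312859884835 226.97792706333973
[[258.3, 48.3], [343.1, 47.4], [276.3, 134.1], [324.9, 133.8], [298.7, 229.3], [256.3, 222.9], [343.5, 222.8], [300.7, 241.5]]
tab (290, 280, 48, 37)
```

```bash
cat >> h.py <<'E'
yaw=np.radians(-5.65); ux=np.array([np.cos(yaw),np.sin(yaw)]); uy=np.array([-ux[1],ux[0]]); home=np.array([.5827,-.1929])
def st(x,y,z): return [*(home+ux*x+uy*y),z]
def inst():
    p,r=tool(); q=p[:2]-home; t=r.apply([0,1,0]); s=sensors.read_state(); f=np.array(s["wrist_force"])
    return f"t {s['time_s']:.2f} x {1e3*q@ux:.1f} y {1e3*q@uy:.1f} z {1e3*p[2]:.1f} dyaw {np.degrees(np.arctan2(t[1],t[0])-yaw)-90:.2f} F {f[:2]@ux:.1f} {f[:2]@uy:.1f} {f[2]:.1f} Mz {s['torque'][2]:.3f} open {s['opening']*1e3:.1f}"
E
python3 -c "
from h import *
print(inst()); print(goto(st(-.114,0,.15),yaw+np.pi/2));print(goto(st(-.114,0,.111),yaw+np.pi/2))"
```

```text
t 6.22 x 26.1 y 9.3 z 247.4 dyaw 0.08 F -0.1 -0.0 -0.1 Mz 0.026 open 19.6
(array([ 3.504, -0.228,  2.434]), np.float64(0.015))
(array([ 3.504, -0.228,  3.409]), np.float64(0.015))
```

```bash
python3 -m crank '[{"offset":[0.4,0,0],"yaw":0},{"offset":[1.1,-0.1,0.2],"yaw":0},{"offset":[1.9,-0.15,0.5],"yaw":0},{"offset":[2.7,-0.2,1],"yaw":0},{"offset":[3.3,-0.23,1.7],"yaw":0},{"offset":[3.5,-0.23,2.4],"yaw":0},{"offset":[3.5,-0.23,2.9],"yaw":0},{"offset":[3.5,-0.23,3.2],"yaw":0},{"offset":[3.5,-0.23,3.3],"yaw":0},{"offset":[3.5,-0.23,3.3],"yaw":0}]'
python3 - <<'E'
from h import *
print(inst()); w=W(); cv2.imwrite("pics/w4.png",cv2.resize(w.pic["img"][120:420,120:520],None,fx=2,fy=2)); print(goto(st(-.114,0,.1085),yaw+np.pi/2))
E
```

```text
time_s: 7.05
position: [0.4691, -0.1822, 0.1147]
eef_rot: [0.049, 0.999, 0.0, -0.001]
wrist_force: [-0.1, -0.5, 0.2]
opening: 0.02
finger_force: 25.0
t 7.05 x -114.1 y -0.5 z 114.7 dyaw 0.02 F -0.0 -0.5 0.2 Mz -0.006 open 20.0
(array([0.011, 0.018, 0.173]), np.float64(0.004))
```

View pics/w4.png

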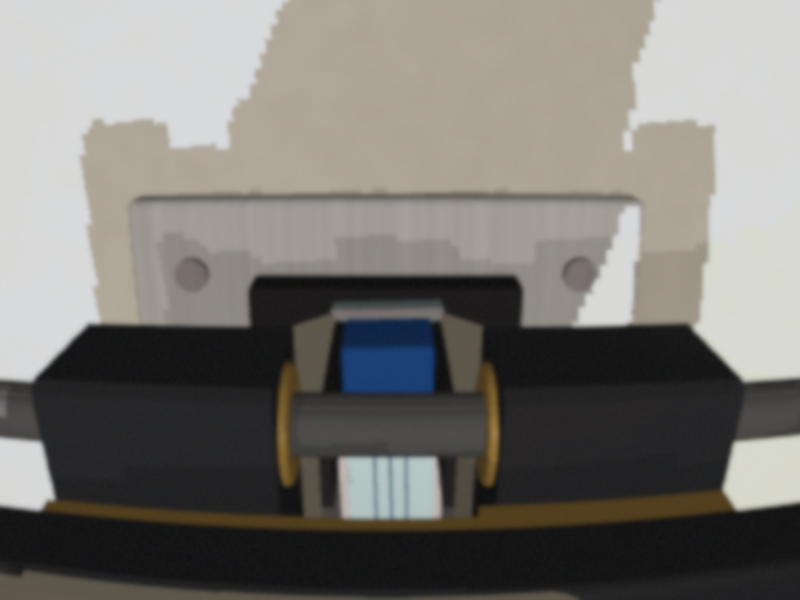

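The chip tail is centred at crop column 388 and the nest tail edge (250–521) at 385.5. So it is centred and straight to about 0.5 mm. Lowering it by feel.

```bash
python3 -m crank '[{"offset":[0,0.01,0.08],"yaw":0},{"offset":[0,0.01,0.15],"yaw":0},{"offset":[0,0.01,0.15],"yaw":0}]' >/dev/null; python3 -c "
from h import *
print(inst())"; python3 -m crank '[{"offset":[0,0,0.025],"yaw":0},{"offset":[0,0,0.025],"yaw":0}]' - 10 >/dev/null; python3 -c "
from h import *
print(inst())"
```

```text
t 7.35 x -113.5 y -0.3 z 109.4 dyaw 0.02 F 0.5 0.1 -1.1 Mz 0.020 open 20.0
t 7.52 x -113.7 y -0.4 z 108.4 dyaw 0.01 F -0.9 -0.7 -0.5 Mz 0.061 open 19.4
```

```bash
python3 -m crank '[{"offset":[0,0,0.02],"yaw":0},{"offset":[0,0,0.02],"yaw":0}]' >/dev/null; python3 -c "
from h import *
print(inst())"; python3 -m crank '[{"offset":[0,0,0.015],"yaw":0},{"offset":[0,0,0.015],"yaw":0}]' >/dev/null; python3 -c "
from h import *
print(inst())"
```

```text
t 7.68 x -113.7 y -0.4 z 107.5 dyaw 0.01 F -0.4 0.7 -0.0 Mz 0.064 open 20.0
t 7.85 x -113.6 y -0.5 z 107.3 dyaw 0.00 F -2.3 1.0 5.5 Mz 0.069 open 19.8
```

```bash
python3 -m crank '[{"offset":[-0.1,0,-0.005],"yaw":0},{"offset":[-0.25,0,-0.005],"yaw":0},{"offset":[-0.4,0,-0.005],"yaw":0},{"offset":[-0.55,0,-0.005],"yaw":0},{"offset":[-0.7,0,-0.005],"yaw":0},{"offset":[-0.7,0,-0.005],"yaw":0}]' >/dev/null; python3 -c "
from h import *
print(inst())"
```

```text
t 8.35 x -84.7 y -0.5 z 107.3 dyaw 0.02 F 1.8 -1.0 1.8 Mz -0.004 open 20.0
```

```bash
python3 -m crank '[{"offset":[-0.15,0,0],"yaw":0},{"offset":[-0.3,0,0],"yaw":0},{"offset":[-0.45,0,0],"yaw":0},{"offset":[-0.6,0,0],"yaw":0},{"offset":[-0.75,0,0],"yaw":0},{"offset":[-0.75,0,0],"yaw":0}]' >/dev/null; python3 -c "
from h import *
print(inst())"
```

```text
t 8.85 x -54.8 y -0.4 z 107.2 dyaw 0.02 F 2.2 0.8 3.5 Mz -0.026 open 19.7
```

```bash
python3 -m crank '[{"offset":[-0.15,0,0],"yaw":0},{"offset":[-0.3,0,0],"yaw":0},{"offset":[-0.4,0,0],"yaw":0},{"offset":[-0.48,0,0],"yaw":0},{"offset":[-0.5,0,0],"yaw":0},{"offset":[-0.5,0,0],"yaw":0}]' - 8 >/dev/null; python3 -c "
from h import *
print(inst())"; python3 -m crank '[{"offset":[-0.03,0,0],"yaw":0},{"offset":[-0.05,0,0],"yaw":0},{"offset":[-0.05,0,0],"yaw":0}]' >/dev/null; python3 -c "
from h import *
print(inst())"
```

```text
t 9.35 x -35.7 y -0.4 z 107.1 dyaw 0.00 F -0.5 0.8 3.3 Mz -0.000 open 19.9
t 9.60 x -34.1 y -0.5 z 107.1 dyaw -0.00 F -2.4 -0.4 5.3 Mz -0.036 open 20.2
```

```bash
python3 -m crank '[{"offset":[-0.015,0,0],"yaw":0},{"offset":[-0.025,0,0],"yaw":0},{"offset":[-0.025,0,0],"yaw":0}]' >/dev/null; python3 -c "
from h import *
print(inst())"
```

```text
t 9.85 x -33.3 y -0.5 z 107.1 dyaw -0.01 F -2.9 -0.2 6.4 Mz 0.009 open 19.9
```

```bash
for i in 1; do python3 -m crank '[{"offset":[-0.015,0,-0.005],"yaw":0},{"offset":[-0.025,0,-0.005],"yaw":0},{"offset":[-0.025,0,-0.005],"yaw":0}]' >/dev/null; python3 -c "
from h import *
print(inst())"; done;  python3 -m crank '[{"offset":[-0.015,0,0],"yaw":0},{"offset":[-0.025,0,0],"yaw":0},{"offset":[-0.025,0,0],"yaw":0}]' >/dev/null; python3 -c "
from h import *
print(inst())"
```

```text
t 10.10 x -31.8 y -0.3 z 107.1 dyaw 0.01 F -1.1 0.4 1.4 Mz -0.042 open 19.4
t 10.35 x -30.6 y -0.3 z 107.1 dyaw 0.01 F 0.3 -0.8 -0.4 Mz -0.002 open 19.7
```

```bash
python3 -m crank '[{"offset":[-0.015,0,0],"yaw":0},{"offset":[-0.025,0,0],"yaw":0},{"offset":[-0.025,0,0],"yaw":0}]' >/dev/null; python3 -c "
from h import *
print(inst())"
```

```text
t 10.60 x -29.6 y -0.4 z 107.2 dyaw 0.01 F 0.4 -0.9 -0.7 Mz -0.043 open 20.0
```

```bash
python3 -m crank '[{"offset":[-0.015,0,0],"yaw":0},{"offset":[-0.025,0,0],"yaw":0},{"offset":[-0.025,0,0],"yaw":0}]' >/dev/null; python3 -c "
from h import *
print(inst())"
```

```text
t 10.85 x -28.7 y -0.4 z 107.2 dyaw 0.01 F -0.0 0.4 -1.4 Mz -0.007 open 20.1
```

```bash
python3 -m crank '[{"offset":[-0.015,0,0],"yaw":0},{"offset":[-0.02,0,0],"yaw":0},{"offset":[-0.02,0,0],"yaw":0}]' >/dev/null; python3 -c "
from h import *
print(inst())"
```

```text
t 11.10 x -27.9 y -0.4 z 107.2 dyaw 0.01 F -0.1 0.3 -1.2 Mz 0.006 open 20.3
```

```bash
python3 -m crank '[{"offset":[-0.015,0,0],"yaw":0},{"offset":[-0.02,0,0],"yaw":0},{"offset":[-0.02,0,0],"yaw":0}]' >/dev/null; python3 -c "
from h import *
print(inst())"
```

```text
t 11.35 x -27.4 y -0.4 z 107.1 dyaw 0.00 F -1.5 0.0 -1.0 Mz -0.018 open 19.8
```

```bash
python3 -m crank '[{"offset":[-0.01,0,0],"yaw":0},{"offset":[-0.01,0,0],"yaw":0},{"offset":[-0.01,0,0],"yaw":0}]' >/dev/null; python3 -c "
from h import *
print(inst())"
```

```text
t 11.60 x -27.4 y -0.4 z 107.1 dyaw -0.00 F -4.0 -0.1 2.4 Mz -0.030 open 19.6
```

```bash
python3 -m crank '[{"offset":[-0.01,0,0],"yaw":0},{"offset":[-0.01,0,0],"yaw":0},{"offset":[-0.01,0,0],"yaw":0}]' >/dev/null; python3 -c "
from h import *
print(inst())"
```

```text
t 11.85 x -27.4 y -0.4 z 107.1 dyaw -0.01 F -5.9 0.6 4.4 Mz -0.024 open 19.9
```

The nose is on the stop: x is stuck at -27.4 mm and the reaction has climbed to about 6 N. Release, rise and look.

```bash
python3 -m crank '[{"offset":[0,0,0],"yaw":0},{"offset":[0,0,0],"yaw":0},{"offset":[0,0,0],"yaw":0},{"offset":[0,0,0],"yaw":0},{"offset":[0,0,-0.3],"yaw":0},{"offset":[0,0,-0.9],"yaw":0},{"offset":[0,0,-1.7],"yaw":0},{"offset":[-0.5,0,-2.5],"yaw":0},{"offset":[-1.2,0,-3],"yaw":0},{"offset":[-1.3,0,-3],"yaw":0}]' 0.5; python3 -m crank '[{"offset":[0,0,0],"yaw":0},{"offset":[0,0,0],"yaw":0}]'>/dev/null
python3 - <<'E'
from h import *
print(inst(),np.round(sensors.read_state()["qpos"],2)); w=W(); cv2.imwrite("pics/w5.png",cv2.resize(w.pic["img"][90:310,180:440],None,fx=2.7,fy=2.7,interpolation=cv2.INTER_CUBIC))
cv2.imwrite("pics/w5f.png",w.pic["img"])
for n in ("thumbscrew","end_stop","blue_chip","blue_tab"):
    for d in nets.masks_of(n,w.pic)[:1]:
        ys,xs=np.nonzero(d["region"]); print(n,d["score"],d["extent"],xs.mean(),ys.mean())
E
```

```text
time_s: 12.68
position: [0.6138, -0.1963, 0.2337]
eef_rot: [0.049, 0.999, -0.001, 0.006]
wrist_force: [0.7, -0.6, -0.1]
opening: 0.046
finger_force: 0.0
t 12.85 x 24.9 y -0.3 z 227.0 dyaw 0.01 F -1.2 1.0 -1.3 Mz -0.010 open 45.7 [ 0.05  0.52  0.27  1.63 -0.16  1.01  1.84]
thumbscrew 0.95 [295.8, 210.1, 37.1, 46.7] 312.1485909479078 235.599487617421
end_stop 0.95 [299.7, 247.8, 30.1, 19.6] 312.51575931232094 258.27793696275074
blue_chip 0.58 [295.5, 152.5, 36.6, 94.8] 313.4140186915888 181.93130841121496
blue_tab 0.73 [294.6, 151.3, 36.4, 100.4] 313.4867924528302 182.14669811320755
```

View pics/w5.png

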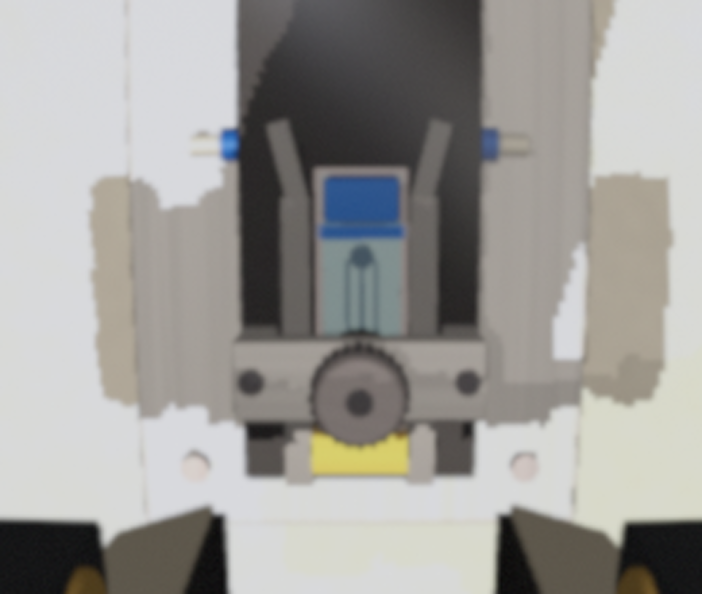

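The cartridge lies straight in the channel: tail edge at crop row 168, tab (361,200), nose hidden under the bridge near the brass stop (360,455). The screw-head centre is at crop (360,402), about (313.3,238.9) in the full image. All of it is centred on the tool's y = 0.

Run:
```python
from h import *
w=W(); print(w.p, inst())
f=lambda u,v:np.array([180+u/2.7,90+v/2.7])
for n,(u,v),z in (("head",(360,402),.0815),("bolts mid",(359.5,382),.060),("stop top face",(360,434),.042),("stop far edge",(360,474),.042),("tail",(361,168),.038),("tail rail start L",(295,198),.038),("rail R",(425,198),.038),("block far",(360,474),.032)):
    q=w.onz(f(u,v),z)[0][:2]-home; print(n,(1e3*q@ux).round(1),(1e3*q@uy).round(1))
```

```text
[ 0.6071145  -0.19578376  0.22650344] t 13.15 x 24.8 y -0.5 z 226.6 dyaw -0.02 F -0.1 -0.7 -0.1 Mz -0.004 open 46.1
head 17.8 -0.5
bolts mid 18.0 -0.7
stop top face 37.9 -0.5
stop far edge 50.2 -0.5
tail -38.3 -0.2
tail rail start L -29.9 -18.8
rail R -29.9 17.7
block far 53.6 -0.5
```

```bash
python3 -c "
from h import *
print(goto(st(.0179,-.0005,.133),yaw+np.pi/2))"
```

```text
(array([ 0.169, -0.   ,  2.341]), np.float64(-0.004))
```

```bash
python3 -m crank '[{"offset":[0.17,0,0],"yaw":-1.4},{"offset":[0.17,0,0.4],"yaw":-2.8},{"offset":[0.17,0,1],"yaw":-4.2},{"offset":[0.17,0,1.6],"yaw":-5.6},{"offset":[0.17,0,2.1],"yaw":-6},{"offset":[0.17,0,2.3],"yaw":-6},{"offset":[0.17,0,2.34],"yaw":-6},{"offset":[0.17,0,2.34],"yaw":-6},{"offset":[0.17,0,2.34],"yaw":-6}]'>/dev/null
python3 - <<'E'
from h import *
print(inst(),np.round(sensors.read_state()["qpos"],2)); print(goto(st(.0179,-.0005,.133),yaw+np.radians(120)))
E
```

```text
t 13.90 x 19.4 y -0.5 z 134.8 dyaw 29.93 F -0.3 -0.4 0.8 Mz -0.023 open 46.1 [ 0.15  0.61  0.12  1.72 -0.09  0.82  2.3 ]
(array([0.033, 0.02 , 0.044]), np.float64(-0.013))
```

```bash
python3 -m crank '[{"offset":[0.033,0.02,0.04],"yaw":0},{"offset":[0.033,0.02,0.04],"yaw":0},{"offset":[0.033,0.02,0.04],"yaw":0}]'>/dev/null; python3 -m crank '[{"offset":[0,0,0],"yaw":0},{"offset":[0,0,0],"yaw":0},{"offset":[0,0,0],"yaw":0},{"offset":[0,0,0],"yaw":0},{"offset":[0,0,0],"yaw":0},{"offset":[0,0,0],"yaw":0}]' 0.1 25
cat >> h.py <<'E'
def avg(n=6):
    M=[];F=[];T=[]
    for _ in range(n):
        vision.camera("wrist"); s=sensors.read_state(); M.append(s["torque"][2]); F.append(s["wrist_force"]); T.append(s["tau"][6])
    return f"Mz {np.mean(M):.4f}+-{np.std(M)/n**.5:.4f} tau7 {np.mean(T):.4f}+-{np.std(T)/n**.5:.4f} F {np.mean(F,0).round(1)}"
E
python3 -c "
from h import *
print(avg(4)); print(inst())"
```

```text
time_s: 14.65
position: [0.6, -0.1953, 0.1321]
eef_rot: [-0.211, 0.978, -0.0, 0.0]
wrist_force: [0.7, -1.3, -0.3]
opening: 0.0232
finger_force: 25.0
Mz 0.0026+-0.0126 tau7 -0.0007+-0.0004 F [ 0.9 -2.   0.6]
t 14.85 x 17.4 y -0.7 z 132.1 dyaw 29.99 F 1.3 -2.4 0.6 Mz -0.011 open 23.3
```

```bash
python3 -m crank '[{"offset":[0,0,0.004],"yaw":1.2},{"offset":[0,0,0.007],"yaw":2.4},{"offset":[0,0,0.01],"yaw":3.6},{"offset":[0,0,0.013],"yaw":4.8},{"offset":[0,0,0.017],"yaw":6},{"offset":[0,0,0.02],"yaw":7.2},{"offset":[0,0,0.023],"yaw":8.4},{"offset":[0,0,0.027],"yaw":9.6},{"offset":[0,0,0.028],"yaw":10},{"offset":[0,0,0.028],"yaw":10}]'>/dev/null; python3 -c "
from h import *
print(inst()); print(avg(4)); print(inst())"
```

```text
t 15.68 x 17.5 y -0.8 z 131.0 dyaw -20.10 F 0.9 -3.5 0.3 Mz 0.063 open 23.3
Mz -0.0159+-0.0142 tau7 -0.1623+-0.1022 F [ 1.8 -4.2 -0.2]
t 15.88 x 17.5 y -0.9 z 131.0 dyaw -19.94 F 2.2 -5.0 0.2 Mz 0.020 open 23.1
```

```bash
cat > rd.py <<'E'
from h import *
s=sensors.read_state(); r=R.from_quat(s["eef_rot"]).apply([0,1,0]); print(f"{s['time_s']:.2f} rot {30-np.degrees(np.arctan2(r[1],r[0])-yaw)%360+90:.2f} Mz {s['torque'][2]:.3f} tau7 {s['tau'][6]:.3f} v7 {s['joint_velocities'][6]:.2f} F {np.round(s['wrist_force'],1)} z {s['position'][2]*1e3:.1f}")
E
for i in 1 2 3 4 5 6; do python3 -m crank '[{"offset":[0,0,0.0028],"yaw":1}]'>/dev/null; python3 rd.py; done
```

```text
15.97 rot 54.87 Mz 0.062 tau7 3.219 v7 -0.93 F [ 1.6 -3.9 -1.3] z 130.9
16.05 rot 60.16 Mz 0.071 tau7 1.996 v7 -0.84 F [ 1.5 -4.5 -0.2] z 130.8
16.13 rot 65.19 Mz 0.111 tau7 1.681 v7 -0.83 F [ 1.4 -3.6 -0.4] z 130.7
16.22 rot 70.20 Mz 0.110 tau7 1.649 v7 -0.83 F [ 1.  -5.  -1.5] z 130.6
16.30 rot 75.19 Mz 0.088 tau7 1.646 v7 -0.83 F [ 2.  -4.8 -1.2] z 130.5
16.38 rot 80.20 Mz 0.105 tau7 1.645 v7 -0.83 F [ 0.8 -5.3 -0.4] z 130.4
```

```bash
for i in 1 2 3 4 5; do python3 -m crank '[{"offset":[0,0,0.0028],"yaw":1}]'>/dev/null; python3 rd.py; done
```

```text
16.47 rot 85.20 Mz 0.072 tau7 1.645 v7 -0.83 F [ 0.6 -3.9 -0.1] z 130.2
16.55 rot 90.20 Mz 0.154 tau7 1.645 v7 -0.83 F [ 1.3 -4.3  0.1] z 130.2
16.63 rot 95.20 Mz 0.136 tau7 1.645 v7 -0.83 F [ 0.9 -4.4  0.4] z 130.0
16.72 rot 100.20 Mz 0.091 tau7 1.646 v7 -0.83 F [ 0.4 -4.5  0. ] z 129.9
16.80 rot 105.20 Mz 0.105 tau7 1.646 v7 -0.83 F [ 1.8 -5.4 -1. ] z 129.8
```

```bash
for i in 1 2 3 4 5; do python3 -m crank '[{"offset":[0,0,0.0028],"yaw":1}]'>/dev/null; python3 rd.py; done
```

```text
16.88 rot 110.20 Mz 0.076 tau7 1.649 v7 -0.83 F [ 0.6 -5.5  1. ] z 129.7
16.97 rot 115.20 Mz 0.132 tau7 1.649 v7 -0.83 F [ 0.9 -4.3  0.7] z 129.6
17.05 rot -239.79 Mz 0.149 tau7 1.652 v7 -0.83 F [ 0.3 -5.1  0.2] z 129.5
17.13 rot -234.80 Mz 0.066 tau7 1.655 v7 -0.83 F [ 0.  -4.9  0.8] z 129.4
17.22 rot -229.80 Mz 0.077 tau7 1.658 v7 -0.83 F [ 1.1 -4.9  0.3] z 129.3
```

```bash
sed -i 's/rot {30/rot {390/' rd.py; for i in 1 2 3 4 5 6 7 8; do python3 -m crank '[{"offset":[0,0,0.0014],"yaw":0.5}]'>/dev/null; python3 rd.py|tee -a log.txt; done
```

```text
17.30 rot 132.74 Mz 0.102 tau7 0.003 v7 -0.36 F [ 0.2 -4.1  2.1] z 129.2
17.38 rot 135.09 Mz 0.109 tau7 0.610 v7 -0.41 F [-0.1 -4.3  2. ] z 129.1
17.47 rot 137.58 Mz 0.083 tau7 0.767 v7 -0.42 F [-0.2 -4.9  1.3] z 129.1
17.55 rot 140.08 Mz 0.090 tau7 0.784 v7 -0.42 F [ 0.2 -4.9  1.4] z 129.0
17.63 rot 142.58 Mz 0.119 tau7 0.786 v7 -0.42 F [ 0.4 -4.3  1.8] z 129.0
17.72 rot 145.08 Mz 0.113 tau7 0.787 v7 -0.42 F [-0.4 -5.   2. ] z 128.9
17.80 rot 147.58 Mz 0.137 tau7 0.789 v7 -0.42 F [ 0.4 -4.7  2.1] z 128.9
17.88 rot 150.08 Mz 0.009 tau7 0.790 v7 -0.42 F [-0.5 -4.3  1.9] z 128.8
```

```bash
for i in 1 2 3 4 5 6; do python3 -m crank '[{"offset":[0,0,0.0014],"yaw":0.5}]'>/dev/null; python3 rd.py|tee -a log.txt; done
```

```text
17.97 rot 152.58 Mz 0.092 tau7 0.791 v7 -0.42 F [ 0.2 -4.   1.7] z 128.8
18.05 rot 155.08 Mz 0.126 tau7 0.793 v7 -0.42 F [ 0.1 -4.4  2.4] z 128.7
18.13 rot 157.58 Mz 0.104 tau7 0.794 v7 -0.42 F [-0.2 -3.5  1.9] z 128.6
18.22 rot 160.08 Mz 0.116 tau7 0.796 v7 -0.42 F [-0.3 -4.2  2.3] z 128.6
18.30 rot 162.59 Mz 0.048 tau7 0.797 v7 -0.42 F [-0.9 -4.7  1.8] z 128.5
18.38 rot 165.09 Mz 0.048 tau7 0.799 v7 -0.42 F [-0.4 -4.5  2.9] z 128.4
```

```bash
for i in 1 2 3 4 5 6; do python3 -m crank '[{"offset":[0,0,0.0014],"yaw":0.5}]'>/dev/null; python3 rd.py|tee -a log.txt; done
```

```text
18.47 rot 167.59 Mz 0.101 tau7 0.798 v7 -0.42 F [ 0.6 -4.2  2.4] z 128.4
18.55 rot 170.08 Mz 0.093 tau7 0.795 v7 -0.42 F [-0.4 -4.6  3.3] z 128.4
18.63 rot 172.58 Mz 0.138 tau7 0.789 v7 -0.43 F [-0.4 -4.6  3.5] z 128.3
18.72 rot 175.08 Mz 0.149 tau7 0.782 v7 -0.43 F [-0.4 -4.   3.4] z 128.3
18.80 rot 177.58 Mz 0.135 tau7 0.775 v7 -0.43 F [-1.3 -4.3  3.8] z 128.2
18.88 rot 180.08 Mz 0.126 tau7 0.766 v7 -0.43 F [-0.2 -3.6  3. ] z 128.2
```

```bash
for i in 1 2 3 4 5 6; do python3 -m crank '[{"offset":[0,0,0.0014],"yaw":0.5}]'>/dev/null; python3 rd.py|tee -a log.txt; done
```

```text
18.97 rot 182.58 Mz 0.141 tau7 0.756 v7 -0.43 F [-0.9 -3.6  3.7] z 128.1
19.05 rot 185.08 Mz 0.139 tau7 0.746 v7 -0.43 F [-0.8 -4.4  3.8] z 128.1
19.13 rot 187.58 Mz 0.199 tau7 0.735 v7 -0.43 F [-0.1 -3.4  4.3] z 128.1
19.22 rot 190.08 Mz 0.178 tau7 0.725 v7 -0.43 F [-0.2 -4.1  4.4] z 128.0
19.30 rot 192.58 Mz 0.141 tau7 0.715 v7 -0.43 F [-2.1 -3.7  4.7] z 128.0
19.38 rot 195.08 Mz 0.186 tau7 0.703 v7 -0.43 F [-0.6 -4.1  4.6] z 127.9
```

Touch came at about 166°. I'm now about 0.5 rad past it and torque is about 0.08 N m over the drag, so it is snug. Let go and rise.

```bash
python3 -m crank '[{"offset":[0,0,0],"yaw":0},{"offset":[0,0,0],"yaw":0}]'>/dev/null; python3 rd.py; python3 -m crank '[{"offset":[0,0,0],"yaw":0},{"offset":[0,0,0],"yaw":0},{"offset":[0,0,0],"yaw":0},{"offset":[0,0,0],"yaw":0},{"offset":[0,0,-0.2],"yaw":0},{"offset":[0,0,-0.6],"yaw":0},{"offset":[0,0,-1.2],"yaw":0},{"offset":[0,0,-1.9],"yaw":0},{"offset":[0,0,-2.4],"yaw":0},{"offset":[0,0,-2.4],"yaw":0}]' 0.5; python3 rd.py
python3 - <<'E'
from h import *
w=W(); q=w.proj([st(.018,0,.07),st(-.03,0,.05)]); print(q)
cv2.imwrite("pics/w6.png",w.pic["img"])
p=vision.camera("scene"); c=proj(p,st(0,0,.05))[0].astype(int); cv2.imwrite("pics/s6.png",cv2.resize(p["img"][c[1]-60:c[1]+60,c[0]-80:c[0]+80],None,fx=5,fy=5,interpolation=cv2.INTER_CUBIC))
E
```

```text
19.55 rot 194.98 Mz 0.042 tau7 -0.242 v7 0.01 F [-1.4 -4.   4.9] z 127.9
time_s: 20.38
position: [0.6012, -0.1967, 0.2295]
eef_rot: [0.997, 0.081, 0.003, 0.002]
wrist_force: [-0.2, -0.9, 1.2]
opening: 0.0462
finger_force: 0.0
20.38 rot 195.03 Mz -0.028 tau7 -0.348 v7 0.03 F [-0.2 -0.9  1.2] z 229.5
[[309.40290092 245.91310478]
 [294.25743883 294.90592477]]
```

View pics/w6.png

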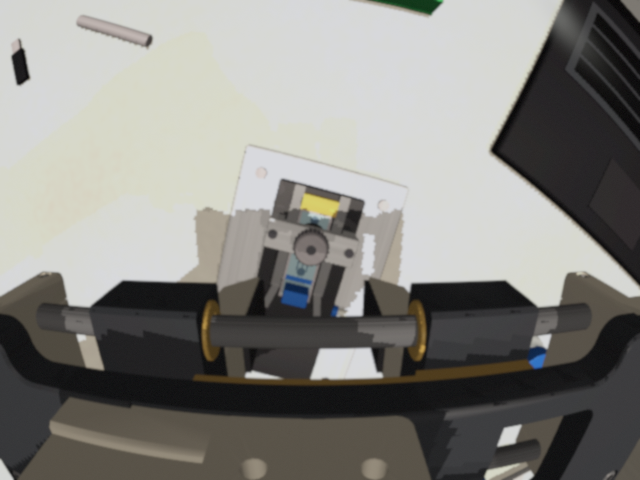

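The wrist view shows the chip nose against the brass stop at (320,218), the screw head at (310,247), the blue tab at (296,290) straight in the channel, and the gripper clear. Handing in.

```bash
python3 -m crank '[{"offset":[0,0,-0.3],"yaw":0},{"offset":[0,0,-0.3],"yaw":0},{"offset":[0,0,-0.3],"yaw":0}]'>/dev/null; python3 -c "
from cell import order
print(order.hand_in())"
```

```text
the job is handed in; nothing more can be done
None
```

I handed the job in at about 21 s on the robot's clock (72 s allowed): the blue cartridge is home against the end stop (about 6 N), and the thumbscrew is about 0.5 rad past first touch (an estimated 25 N) and released; the hand-in returned no verdict.

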